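Open the child-resistant cap of a solvent can

TASK

Open the solvent can that stands in its bracket on the bench: push the child-resistant cap down against its spring and, while holding it down, turn it anticlockwise (seen from above) until it comes free, without forcing it. Lift the cap off and set it down, top up, in the shallow steel tray; do not drop it, and leave the other things on the bench where they are.

Things in the scene. Friction and masses are not known exactly. Their poses are not given: they have to be found in the camera images.
- can: Plain metal solvent can, 82 x 110 x 106 mm high, bolted to the bench in a dark steel bracket (104 x 150 mm foot); cannot move. Origin on the bench under the neck's axis, z up. The white neck, 36 mm outer diameter, rises from the middle of its top and has two opposite bayonet notches that hold the cap's lugs.
- can_neck (a point): Point on the neck's axis 150 mm above the bench (inside the cap), fixed to the can. How far down the cap must go differs from can to can and cannot be seen: its lugs clear the tooth after 4 to 17 mm, and the stop comes 2.5 mm after that. Held down, it is free to lift off from 45 to 140 degrees anticlockwise seen from above (65 to 80 is a good turn); clockwise is blocked.
- cap: Black round push-and-turn cap with fine ribs, diameter 58 mm, 32 mm high, about 70 g, loose, locked on the neck at the start. Origin at the centre of its skirt's lower edge, z up (locked: 132 mm above the bench, 26 mm above the can's metal top). May be gripped at any yaw, near its top. Its x axis (small raised bar on top) lies within 0.03 rad of the can's x while locked.
- cap_top (a point): Centre of the cap's flat top, 32 mm above its origin (164 mm above the bench when locked). The cap's spring resists with 3 to 12 N when locked, rising 0.65 N/mm to 14.4 N where the tooth clears and 16 N at the stop, which is rigid: push with 16 to 22 N, without twisting hard against the tooth. Contact forces between cap and can must stay below 36 N in all.
- tray: Shallow open steel tray, 130 (x) x 150 (y) x 14 mm high, walls and floor about 3 mm, lying on the bench and not movable. Origin at the centre of its underside, z up.
- transformer: Bystander: small green transformer, 50 x 46 x 52 mm, loose on the bench; origin at the centre of its underside.
- metal_cap: Bystander: shallow round metal dish, 60 x 62 x 12 mm, loose; origin at the centre of its underside.
- flux_bottle: Bystander: small amber bottle, diameter 45 mm, 107 mm high, standing behind the can, loose; origin at the centre of its underside.
Things that resemble listed ones, but are neither listed nor needed, are in the scene too. There is more than one size of the tray; the job needs the larger.

How it is judged:
On the way, in this order (a step that is already met when the one before it is completed fails the run):
1. the cap is pushed down on the neck by more than 3.5 mm (z of cap in the frame of can_neck below -0.0215 m and horizontal distance between cap and can_neck below 0.008 m), for 0.1 s.
2. the cap is turned past the tooth (more than 0.72 rad) while still on the neck (angle between the x axis of cap and the x axis of can, either way round above 0.72 rad and z of cap in the frame of can_neck below -0.008 m and horizontal distance between cap and can_neck below 0.008 m), for 0.1 s.
At the end, for the whole second after the job is handed in: The cap rests top up (within 0.15 rad of upright) on the floor of the tray, its whole circle inside the tray's walls, released and at rest (x of cap in the frame of tray between -0.045 and 0.045 m and y of cap in the frame of tray between -0.055 and 0.055 m and z of cap in the frame of tray below 0.009 m and angle between cap's own z axis and vertical below 0.15 rad and linear speed of cap below 0.02 m/s); the robot touches nothing.
It fails at once if the cap is forced: contact force between cap and can above 36 N (contact force between cap and can above 36 N).
It fails at once if the cap is dropped into the tray (faster than 0.6 m/s close above its floor) (horizontal distance between cap and tray below 0.1 m and height (world z) of cap below 0.03 m and linear speed of cap above 0.6 m/s).
It fails at once if a bystander is pushed more than 30 mm (distance of any of transformer, metal_cap, flux_bottle from where it was at the start of the episode above 0.03 m).
It also fails if it takes over 64 s, if anything falls off the work surface, if the arm or the gripper's body presses on something with over 40 N, if the wrist force passes 120 N, or if a joint passes its speed limit or range.

ROBOT

A 7-joint arm with a two-finger parallel gripper is mounted at the origin on a cart in front of the work surface, level with it; the furniture and walls round the work are solid. World frame = base frame: x ahead of the robot, y to its left, z up, the work surface at z = 0. Lengths are in m, angles in rad, forces in N, time in s.
With the tool pointing down it reaches from about 0.375 to 0.925 m from the base axis. Payload 3.1 kg.
Tool frame: the origin (TCP) lies at the very end of the fingers, on their centre line; the grasp point (between the pads) lies 19 mm behind it; x points along the fingers, z is the direction in which the jaws open and shut, and the axes are right-handed (so a half turn about x gives the same grasp; the last joint's range is limited). The gripper opens to 85 mm and grips with 20 to 120 N. Pads are 22 mm wide; open, the fingers measure 114 mm over their backs; the gripper's body (76 mm by 85 mm) begins 54 mm behind the grasp point. The pads swing forward as they close: fully open they stand 13 mm farther back than shut.
Start: joints at [1.131, 0.383, 0.044, 1.598, -0.018, 1.161, -0.05], TCP at [0.218, -0.612, 0.231] pointing down, gripper open.
Joint ranges: [-2.61, 2.61], [-0.41, 2.15], [-1.48, 1.57], [0, 2.5], [-1.57, 4.71], [0.05, 1.97], [-2.85, 2.85]. Speed limits (rad/s): [2.79, 2.79, 3.14, 3.14, 3.14, 3.14, 3.14].

INTERFACE

Orientations are given as a unit quaternion [x, y, z, w].
In Python, from station import manip gives the robot as it stands.
- The arm moves only by the shell command python3 -m handwheel 'ROWS'. ROWS is JSON, a list that holds one entry, the list of rows, each a list of 7 numbers: the shift along the tool's x, y, z in cm, then the turn, a rotation vector about the tool's x, y, z in degrees, then the opening, from -1 (shut) to 1 (fully open), so that 0 is half open. A call has 1 to 20 rows; each row shifts and turns the commanded pose from where the row before left it, along the tool's axes as they then stand; what a row does not reach is not made up. A row lasts 1/12 s, in which the tool goes at most 41.7 mm and 7.16 degrees, less where a joint would pass 70% of its speed; a pose out of reach is approached as far as the arm can. A call with a gripper value outside its range is refused whole. The fingers move at their own pace and stop on an object; the grip force is fixed at half the most. Time passes only in rows, so rows that do not move let the fingers close. It gives the time, the measured TCP pose, the force and the opening at its end, in the units of the state.
- manip.observe(): the state, without advancing time (a new reading comes with each control period).
- manip.grab_frame(name): name is "side" or "top" or "wrist"; returns a dict with "pixels" (400x640x3 uint8, blue, green, red), "range_z" (400x640 float32, m along the optical axis (not along the pixel's ray), 0 where there is no reading), "fx", "fy", "cx", "cy" (pixels), "extrinsics" (4x4, takes a point from camera to world coordinates); the wrist camera has in their place "T_tool_cam" (4x4, takes a point from camera to tool coordinates, whose origin is the TCP and whose axes are the tool frame's). Camera axes: x right, y down, z forward; pixel columns grow to the right and rows downward; lengths in m; the calibration is good to about 2 mm. The wrist camera is an equidistant fisheye: a pixel r from the principal point sees the ray r / f radians off the axis. A picture is of the moment at which its call begins: read the wrist's pose just before it.
- manip.hand_in(): hands the job in, once; it reports no verdict.
The state is a dict: "t": time; "joint_positions": joint angles; "qd": joint speeds; "joint_efforts": joint torques, N m; "ee_pos": TCP position; "tool_rot": TCP orientation; "ft_force": force on the tool from outside, world axes, zero at the start; "moment": the same for the moment, N m; "width": opening from 0.0 (shut) to 1.0 (fully open).
Only numpy, scipy, OpenCV 4.12 (cv2) and the standard library are available. Lean on these libraries where they do the work, as an engineer would, in place of code of your own. Each camera call takes 0.05 s, during which the arm holds its last target. There are 200 camera calls.

## Working session

There is one attempt and no reset: what is moved stays moved. The work goes in short steps, Python scripts to look and compute and a shell command to move; the robot and the scene stay as the last step left them, time stands still between calls to the robot, and variables do not carry over. Pictures are saved under pics/ and viewed, about 8 in all and at most 12, crops included, and the job is handed in when it is done.

```bash
mkdir -p pics; cat > h.py <<'E'
import numpy as np, cv2
from station import manip
from scipy.spatial.transform import Rotation as R
def grab(n):
    s=manip.observe(); f=manip.grab_frame(n); return s,f
def pts(f):
    z=f["range_z"]; v,u=np.mgrid[:z.shape[0],:z.shape[1]]
    P=np.stack([(u-f["cx"])/f["fx"]*z,(v-f["cy"])/f["fy"]*z,z],-1)
    T=np.array(f["extrinsics"]); return P@T[:3,:3].T+T[:3,3]
E
python3 - <<'E'
from h import *
print(manip.observe())
for n in("top","side"):
    s,f=grab(n); cv2.imwrite(f"pics/{n}0.png",f["pixels"]); np.savez(f"{n}0.npz",P=pts(f),img=f["pixels"],E=f["extrinsics"],K=[f["fx"],f["fy"],f["cx"],f["cy"]],Z=f["range_z"])
    print(n,np.round(f["extrinsics"],3),f["fx"],f["cx"],f["cy"])
E
```

```text
{'t': 0.0, 'joint_positions': array([ 1.13119136,  0.38386029,  0.04382871,  1.59965965, -0.01793744,
        1.1611408 , -0.04992963]), 'qd': array([ 0.00068567,  0.00174174, -0.00117744, -0.00160431,  0.00144504,
       -0.00062633, -0.00101332]), 'joint_efforts': array([-1.61002172e-04, -4.33458138e+01,  1.02460328e+00, -2.49511439e+01,
        1.05948190e-02,  1.11602937e-02, -2.33750981e-06]), 'ee_pos': array([ 0.21755286, -0.61148207,  0.229831  ]), 'tool_rot': array([ 0.40818189,  0.57855365, -0.40715498,  0.57696451]), 'ft_force': array([-0.26288557,  0.26378957, -0.32667839]), 'moment': array([ 0.00133904,  0.01851992, -0.02983747]), 'width': 1.000150630819401}
top [[-6.000e-03 -9.980e-01  6.600e-02  4.580e-01]
 [-1.000e+00  6.000e-03  1.000e-03  1.720e-01]
 [-2.000e-03 -6.600e-02 -9.980e-01  1.595e+00]
 [ 0.000e+00  0.000e+00  0.000e+00  1.000e+00]] 520.985582486286 318.64843611945 204.49267589743104
side [[-0.055 -0.612  0.789 -0.541]
 [-0.998  0.017 -0.057  0.281]
 [ 0.022 -0.791 -0.612  0.981]
 [ 0.     0.     0.     1.   ]] 471.18396429575296 319.0140880956343 195.05575698046184
```

View pics/top0.png

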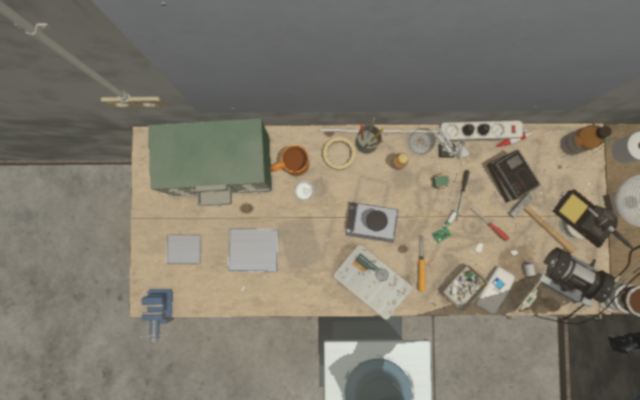

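View pics/side0.png

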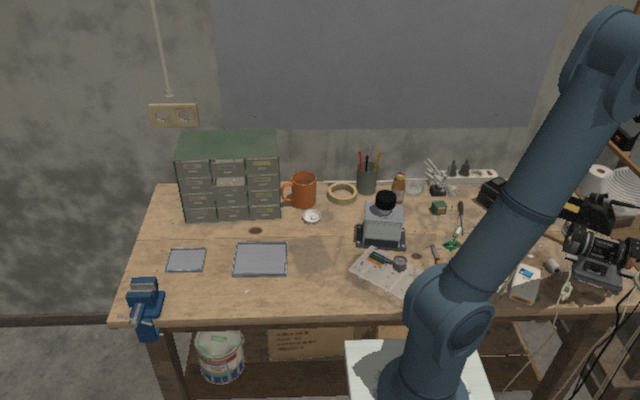

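Top view: the cap is the black disc at (376,219) on the grey can. The candidates for the tray are the larger one at (253,250) and the smaller one at (184,249), so I choose (253,250). Black things that could be taken for the cap are the telephone at (512,175), the drill at (575,270) and the black item on the paper at (380,272). Only the first sits on a can. The bottle is at (401,160), the transformer at (440,181) and the dish at (304,190) or (420,143). Next I measure and take a crop.

```bash
cat > m.py <<'E'
from h import *
for n,box in(("top",(345,195,410,245)),("side",(365,180,410,225))):
    d=np.load(n+"0.npz");P=d["P"];img=d["img"];x0,y0,x1,y1=box
    m=np.zeros(img.shape[:2],bool);m[y0:y1,x0:x1]=True
    print(n,"max z in box",np.nanpercentile(P[m][:,2],[50,90,99]))
    k=m&(abs(P[...,2]-.164)<.008)&(img.max(-1)<70)
    q=P[k];print(k.sum(),q.mean(0),q.min(0),q.max(0))
    # ray method : dark blob
    fx,fy,cx,cy=d["K"];E=d["E"]
    if n=="top":
        c=max(cv2.findContours((m&(img.max(-1)<60)).astype(np.uint8),0,1)[0],key=cv2.contourArea)
        print("circ",cv2.minEnclosingCircle(c))
        m2=m&(abs(P[...,2]-.106)<.008);v,u=np.nonzero(m2)
        r=cv2.minAreaRect(P[m2][:,:2].astype(np.float32));print("can top",r)
def rect(box,n="top"):
    d=np.load(n+"0.npz");P=d["P"];img=d["img"];x0,y0,x1,y1=box
    g=cv2.cvtColor(img,cv2.COLOR_BGR2HSV)
    m=np.zeros(img.shape[:2],np.uint8);m[y0:y1,x0:x1]=(g[y0:y1,x0:x1,1]<45)
    c=max(cv2.findContours(m,0,1)[0],key=cv2.contourArea)
    fx,fy,cx,cy=d["K"];E=d["E"]
    p=c[:,0,:].astype(float);ray=np.c_[(p[:,0]-cx)/fx,(p[:,1]-cy)/fy,np.ones(len(p))]@E[:3,:3].T
    w=E[:3,3]+ray*((.010-E[2,3])/ray[:,2:])
    print(n,"tray",cv2.minAreaRect(w[:,:2].astype(np.float32)), "depth z",np.median(P[y0+15:y1-15,x0+15:x1-15,2]))
rect((220,220,288,280));rect((222,235,300,283),"side");rect((160,228,207,270))
a=np.load("top0.npz")["img"][120:310,140:480];cv2.imwrite("pics/c1.png",cv2.resize(a,None,fx=2.35,fy=2.35,interpolation=3))
E
python3 m.py
```

```text
top max z in box [0.00580387 0.16133857 0.16956799]m.py:7: RuntimeWarning: Mean of empty slice.
  q=P[k];print(k.sum(),q.mean(0),q.min(0),q.max(0))
  ret = um.true_divide(
Traceback (most recent call last):
  File "m.py", line 7, in <module>
    q=P[k];print(k.sum(),q.mean(0),q.min(0),q.max(0))
                                   ~~~~~^^^
ValueError: zero-size array to reduction operation minimum which has no identity
```

```bash
sed -i 's/&(img.max(-1)<70)//; s/img.max(-1)<60/img.max(-1)<80/' m.py; python3 m.py
```

```text
top max z in box [0.00580387 0.16133857 0.16956799]
356 [0.50819374 0.0140462  0.16450583] [ 0.48088844 -0.01468381  0.15640576] [0.53611141 0.04157299 0.17167557]
circ ((375.8809509277344, 219.8095245361328), 9.43675708770752)
can top ((0.5081269145011902, 0.013249561190605164), (0.11356595158576965, 0.08481922745704651), 80.73828125)
side max z in box [0.09586439 0.1597403  0.16467582]
237 [0.5017114  0.01352068 0.16181345] [ 0.47381333 -0.01459632  0.15603671] [0.5368438  0.04182966 0.16623373]
top tray ((0.42542433738708496, 0.3750380277633667), (0.15434518456459045, 0.13296489417552948), 89.64347076416016) depth z 0.0037788762999984016
side tray ((0.42257583141326904, 0.3752261698246002), (0.15160109102725983, 0.1396103799343109), 88.16287994384766) depth z 0.001977863342209951
top tray ((0.43065473437309265, 0.5862215757369995), (0.08815080672502518, 0.10325279086828232), 0.5051857233047485) depth z 0.002585812937541898
```

View pics/c1.png

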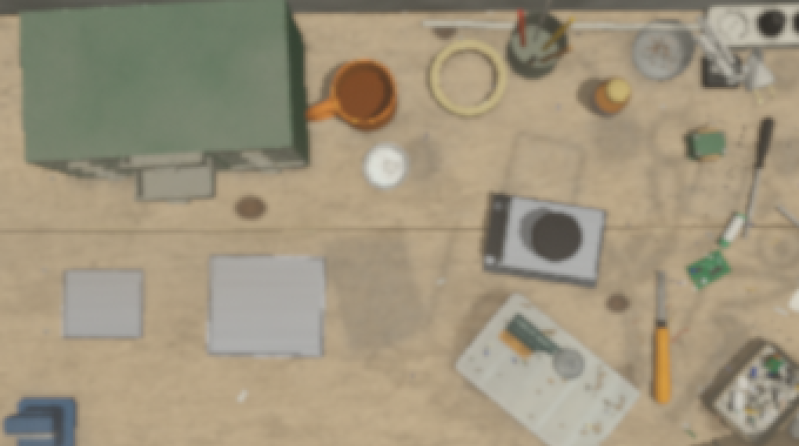

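The crop shows the cap on the can at full-frame (376,219). Its top is at z=0.164 and its position is about (0.508,0.014). The large tray is at (253,250), measures 154x133 mm and centres on (0.425,0.375), so it matches the description. The small tray is only 88x103 mm. Next, the tool axes.

```bash
cat >> h.py <<'E'
def to(p):
    s=manip.observe();M=R.from_quat(s["tool_rot"]).as_matrix()
    print("t %.2f"%s["t"],"pos",np.round(s["ee_pos"],4),"w %.3f"%s["width"],"F",np.round(s["ft_force"],1),"Mo",np.round(s["moment"],2),"q",np.round(s["joint_positions"],2))
    print("jaw yaw %.1f"%np.degrees(np.arctan2(M[1,2],M[0,2])),"tilt x",np.round(M[:,0],3))
    print("shift tool cm",np.round(M.T@(np.array(p)-s["ee_pos"])*100,2)); return M
E
python3 -c "
from h import *
print(to([.508,.0135,.26]).round(3))"
```

```text
t 0.10 pos [ 0.2176 -0.6116  0.23  ] w 1.001 F [-0.1  0.8 -0.6] Mo [0.03 0.03 0.02] q [ 1.13  0.38  0.04  1.6  -0.02  1.16 -0.05]
jaw yaw -70.4 tilt x [-0.001  0.002 -1.   ]
shift tool cm [ -2.89  48.32 -49.16]
[[-0.001  0.942  0.335]
 [ 0.002  0.335 -0.942]
 [-1.    -0.    -0.002]]
```

```bash
python3 -m handwheel '[[[-2.5,0,0,0,0,0,1],[-2.5,0,0,0,0,0,1],[0,2,-2,0,0,0,1],[0,3,-3,0,0,0,1],[0,3,-3,0,0,0,1],[0,3,-3,0,0,0,1],[0,3,-3,0,0,0,1],[0,3,-3,0,0,0,1],[0,3,-3,0,0,0,1],[0,3,-3,0,0,0,1],[0,3,-3,0,0,0,1],[0,3,-3,0,0,0,1],[0,3,-3,0,0,0,1],[0,3,-3,0,0,0,1],[0,3,-3,0,0,0,1],[0,3,-3,0,0,0,1],[0,2,-2,0,0,0,1],[0,0,0,0,0,0,1],[0,0,0,0,0,0,1]]]'; python3 -c "
from h import *
print(to([.508,.0135,.26]).round(3))"
```

```text
t: 1.68
ee_pos: [0.4748, -0.0698, 0.2809]
tool_rot: [0.406, 0.579, -0.406, 0.579]
ft_force: [-0.4, -0.9, -0.1]
width: 1.001
t 1.68 pos [ 0.4748 -0.0698  0.2809] w 1.001 F [-0.4 -0.9 -0.1] Mo [-0.11  0.03  0.04] q [ 0.52  0.04 -0.47  1.91  0.02  1.19 -1.18]
jaw yaw -70.1 tilt x [-0.001  0.    -1.   ]
shift tool cm [ 2.09  5.96 -6.7 ]
[[-0.001  0.94   0.34 ]
 [ 0.     0.34  -0.94 ]
 [-1.    -0.001 -0.   ]]
```

```bash
python3 -m handwheel '[[[0.5,1.5,-1.7,0,0,0,1],[0.5,1.5,-1.7,0,0,0,1],[0.5,1.5,-1.7,0,0,0,1],[0.5,1.5,-1.6,0,0,0,1],[0,0,0,0,0,0,1],[0,0,0,0,0,0,1]]]'; python3 - <<'E'
from h import *
to([.508,.0135,.19])
s,f=grab("wrist");cv2.imwrite("pics/w1.png",f["pixels"]);np.savez("w1.npz",img=f["pixels"],Z=f["range_z"],T=f["T_tool_cam"],K=[f["fx"],f["fy"],f["cx"],f["cy"]],p=s["ee_pos"],q=s["tool_rot"])
print(np.round(f["T_tool_cam"],3),f["fx"],f["cx"],f["cy"])
E
```

```text
t: 2.18
ee_pos: [0.5081, 0.0104, 0.2605]
tool_rot: [0.407, 0.578, -0.408, 0.577]
ft_force: [-0.2, -0.3, -0.1]
width: 0.998
t 2.18 pos [0.5081 0.0104 0.2605] w 0.998 F [-0.2 -0.3 -0.1] Mo [-0.05  0.02 -0.02] q [ 0.41  0.12 -0.54  1.88  0.07  1.16 -1.39]
jaw yaw -70.4 tilt x [-0.002 -0.001 -1.   ]
shift tool cm [ 7.05  0.11 -0.3 ]
[[-0.    -0.299  0.954 -0.143]
 [ 0.001 -0.954 -0.299  0.076]
 [ 1.     0.001  0.001 -0.001]
 [ 0.     0.     0.     1.   ]] 309.70691628693146 322.2822205298034 202.08376149355698
```

View pics/w1.png

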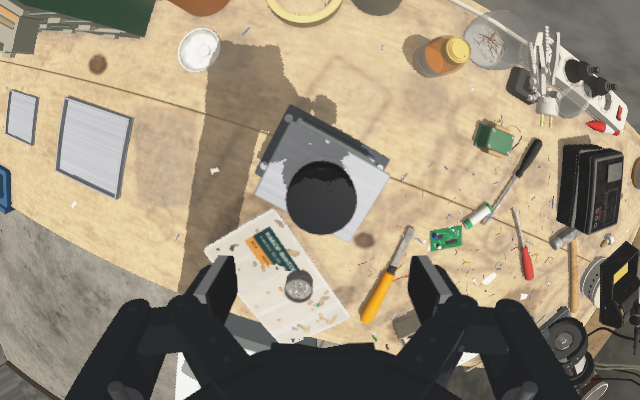

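Wrist view: the cap is the black disc at about (321,199), and the fingers at (222,280) and (430,285) straddle it symmetrically. I refine its centre from the depth.

```bash
cat > w.py <<'E'
from h import *
import sys
d=np.load(sys.argv[1]);fx,fy,cx,cy=d["K"];Z=d["Z"];v,u=np.mgrid[:400,:640]
a,b=(u-cx)/fx,(v-cy)/fy;th=np.hypot(a,b)+1e-9
D=np.stack([np.sin(th)*a/th,np.sin(th)*b/th,np.cos(th)],-1);P=D*(Z/np.cos(th))[...,None]
T=d["T"];M=R.from_quat(d["q"]).as_matrix()
W=(P@T[:3,:3].T+T[:3,3])@M.T+d["p"]
m=(abs(W[...,2]-.164)<.006)&(np.hypot(W[...,0]-.508,W[...,1]-.0135)<.06)
q=W[m];print(m.sum(),"z",np.median(q[:,2]),"circle",cv2.minEnclosingCircle(q[:,:2].astype(np.float32)),"mean",q.mean(0))
# dark blob on plane .164
g=(d["img"].max(-1)<75).astype(np.uint8);g[250:]=0
n,l,st,ce=cv2.connectedComponentsWithStats(g);i=l[199,321];print(st[i],ce[i])
E
python3 w.py w1.npz
```

```text
3858 z 0.16473708914218102 circle ((0.5084185600280762, 0.01199809368699789), 0.030076395720243454) mean [0.50967982 0.01281577 0.16460332]
[ 287  161   69   73 3982] [320.73505776 197.40582622]
```

```bash
python3 -m handwheel '[[[1.5,0.15,-0.15,0,0,0,1],[2,0,0,0,0,0,1],[2,0,0,0,0,0,1],[2,0,0,0,0,0,1],[2,0,0,0,0,0,1],[1.5,0,0,0,0,0,1],[1,0,0,0,0,0,1],[0.5,0,0,0,0,0,1],[0,0,0,0,0,0,1],[0,0,0,0,0,0,1]]]'; python3 -c "
from h import *
to([.509,.0123,.135])"
```

```text
t: 3.07
ee_pos: [0.51, 0.0123, 0.1368]
tool_rot: [0.408, 0.577, -0.408, 0.578]
ft_force: [-0.0, -0.2, -0.1]
width: 1.003
t 3.07 pos [0.51   0.0123 0.1368] w 1.003 F [-0.  -0.2 -0.1] Mo [ 0.01 -0.03  0.04] q [ 0.37  0.28 -0.53  1.99  0.18  0.91 -1.48]
jaw yaw -70.5 tilt x [ 0.001 -0.    -1.   ]
shift tool cm [ 0.18 -0.1  -0.04]
```

```bash
python3 -m handwheel '[[[0,-0.1,0,0,0,0,0.5],[0,0,0,0,0,0,0.4],[0,0,0,0,0,0,0.35],[0,0,0,0,0,0,0.3],[0,0,0,0,0,0,0.2],[0,0,0,0,0,0,0.2]]]'; python3 -c "
from h import *
to([.509,.0123,.135])"
```

```text
t: 3.57
ee_pos: [0.5096, 0.0125, 0.1378]
tool_rot: [0.408, 0.577, -0.408, 0.578]
ft_force: [-1.6, -1.3, 5.8]
width: 0.662
t 3.57 pos [0.5096 0.0125 0.1378] w 0.662 F [-1.6 -1.3  5.8] Mo [-0.21  0.29 -0.01] q [ 0.37  0.28 -0.53  1.99  0.18  0.91 -1.48]
jaw yaw -70.4 tilt x [ 0.002 -0.001 -1.   ]
shift tool cm [ 0.28 -0.06  0.  ]
```

```bash
python3 -m handwheel '[[[0,0,0,0,0,0,-1],[0,0,0,0,0,0,-1],[0.1,0,0,0,0,0,-1],[0.1,0,0,0,0,0,-1],[0.1,0,0,0,0,0,-1],[0,0,0,0,0,0,-1],[0,0,0,0,0,0,-1]]]'; python3 -c "
from h import *
to([.509,.0123,.135])"
```

```text
t: 4.15
ee_pos: [0.5096, 0.0125, 0.1351]
tool_rot: [0.408, 0.577, -0.408, 0.578]
ft_force: [-2.5, -0.4, 7.7]
width: 0.66
t 4.15 pos [0.5096 0.0125 0.1351] w 0.660 F [-2.5 -0.4  7.7] Mo [-0.16  0.53  0.02] q [ 0.37  0.28 -0.53  2.    0.18  0.91 -1.49]
jaw yaw -70.4 tilt x [ 0.002 -0.001 -1.   ]
shift tool cm [ 0.01 -0.06 -0.  ]
```

Force rises 0.7 N/mm, as the spring should. I keep pushing.

```bash
python3 -m handwheel '[[[0.15,0,0,0,0,0,-1],[0.15,0,0,0,0,0,-1],[0.15,0,0,0,0,0,-1],[0.15,0,0,0,0,0,-1],[0,0,0,0,0,0,-1],[0,0,0,0,0,0,-1]]]'; python3 -c "
from h import *
to([.509,.0123,.135])"
```

```text
t: 4.65
ee_pos: [0.5096, 0.0125, 0.1296]
tool_rot: [0.408, 0.577, -0.408, 0.578]
ft_force: [-4.2, -1.7, 11.3]
width: 0.666
t 4.65 pos [0.5096 0.0125 0.1296] w 0.666 F [-4.2 -1.7 11.3] Mo [-0.24  0.85  0.  ] q [ 0.36  0.29 -0.53  2.    0.19  0.9  -1.49]
jaw yaw -70.4 tilt x [ 0.002 -0.001 -1.   ]
shift tool cm [-0.54 -0.07 -0.  ]
```

```bash
python3 -m handwheel '[[[0.15,-0.05,0,0,0,0,-1],[0.15,0,0,0,0,0,-1],[0.1,0,0,0,0,0,-1],[0,0,0,0,0,0,-1],[0,0,0,0,0,0,-1]]]'; python3 -c "
from h import *
to([.509,.0123,.135])"
```

```text
t: 5.07
ee_pos: [0.5096, 0.0125, 0.1262]
tool_rot: [0.408, 0.577, -0.408, 0.579]
ft_force: [-3.8, -1.4, 13.4]
width: 0.662
t 5.07 pos [0.5096 0.0125 0.1262] w 0.662 F [-3.8 -1.4 13.4] Mo [-0.21  0.84 -0.  ] q [ 0.36  0.29 -0.52  2.    0.19  0.89 -1.49]
jaw yaw -70.4 tilt x [ 0.002 -0.001 -1.   ]
shift tool cm [-0.88 -0.06  0.  ]
```

```bash
python3 -m handwheel '[[[0.1,-0.05,0,0,0,0,-1],[0.1,0,0,0,0,0,-1],[0.1,0,0,0,0,0,-1],[0,0,0,0,0,0,-1],[0,0,0,0,0,0,-1]]]'; python3 -c "
from h import *
to([.509,.0123,.135])"
```

```text
t: 5.48
ee_pos: [0.5096, 0.0125, 0.1237]
tool_rot: [0.408, 0.577, -0.407, 0.579]
ft_force: [-3.6, -1.1, 14.4]
width: 0.665
t 5.48 pos [0.5096 0.0125 0.1237] w 0.665 F [-3.6 -1.1 14.4] Mo [-0.21  0.91 -0.02] q [ 0.36  0.3  -0.52  2.01  0.19  0.88 -1.5 ]
jaw yaw -70.4 tilt x [ 0.003 -0.001 -1.   ]
shift tool cm [-1.13 -0.06  0.  ]
```

```bash
python3 -m handwheel '[[[0.1,0,0,0,0,0,-1],[0.1,0,0,0,0,0,-1],[0,0,0,0,0,0,-1],[0,0,0,0,0,0,-1]]]'; python3 -c "
from h import *
to([.509,.0123,.135])"
```

```text
t: 5.82
ee_pos: [0.5097, 0.0125, 0.123]
tool_rot: [0.408, 0.577, -0.408, 0.579]
ft_force: [-8.0, -1.4, 23.3]
width: 0.662
t 5.82 pos [0.5097 0.0125 0.123 ] w 0.662 F [-8.  -1.4 23.3] Mo [-0.28  1.68  0.05] q [ 0.36  0.3  -0.52  2.01  0.19  0.88 -1.5 ]
jaw yaw -70.4 tilt x [ 0.003 -0.002 -1.   ]
shift tool cm [-1.2  -0.07  0.  ]
```

At the stop. I ease off a little and start the turn.

```bash
python3 -m handwheel '[[[-0.07,-0.03,0,0,0,0,-1],[0,0,0,0,0,0,-1],[0,0,0,-3,0,0,-1],[0,0,0,-3,0,0,-1],[0,0,0,-3,0,0,-1],[0,0,0,0,0,0,-1]]]'; python3 -c "
from h import *
to([.509,.0123,.135])"
```

```text
t: 6.32
ee_pos: [0.5106, 0.0128, 0.1231]
tool_rot: [0.361, 0.606, -0.36, 0.61]
ft_force: [-3.9, -0.5, 16.4]
width: 0.664
t 6.32 pos [0.5106 0.0128 0.1231] w 0.664 F [-3.9 -0.5 16.4] Mo [-0.12  0.79  0.06] q [ 0.38  0.3  -0.55  2.    0.2   0.88 -1.35]
jaw yaw -61.3 tilt x [ 0.006 -0.001 -1.   ]
shift tool cm [-1.19 -0.16 -0.03]
```

```bash
python3 -m handwheel '[[[0.02,-0.05,0,-4,0,0,-1],[0,0,0,-4,0,0,-1],[0,0,0,-4,0,0,-1],[0,0,0,-4,0,0,-1],[0,0,0,-4,0,0,-1],[0,0,0,0,0,0,-1]]]'; python3 -c "
from h import *
to([.509,.0123,.135])"
```

```text
t: 6.82
ee_pos: [0.5107, 0.0132, 0.1231]
tool_rot: [0.25, 0.659, -0.248, 0.664]
ft_force: [-2.8, 1.0, 16.2]
width: 0.66
t 6.82 pos [0.5107 0.0132 0.1231] w 0.660 F [-2.8  1.  16.2] Mo [0.09 0.64 0.1 ] q [ 0.44  0.31 -0.61  2.    0.23  0.89 -1.02]
jaw yaw -41.3 tilt x [ 0.007  0.    -1.   ]
shift tool cm [-1.19 -0.17 -0.07]
```

```bash
python3 -m handwheel '[[[0.02,-0.05,-0.03,-4,0,0,-1],[0,0,0,-4,0,0,-1],[0,0,0,-4,0,0,-1],[0,0,0,-4,0,0,-1],[0,0,0,-4,0,0,-1],[0,0,0,-4,0,0,-1],[0,0,0,-4,0,0,-1],[0,0,0,-4,0,0,-1],[0,0,0,-4,0,0,-1],[0,0,0,-4,0,0,-1],[0,0,0,-3,0,0,-1],[0,0,0,0,0,0,-1],[0,0,0,0,0,0,-1]]]'; python3 - <<'E'
from h import *
to([.509,.0123,.135])
s,f=grab("wrist");cv2.imwrite("pics/w2.png",cv2.resize(f["pixels"][100:350,200:440],None,fx=2.4,fy=2.4,interpolation=3))
E
```

```text
t: 7.9
ee_pos: [0.5102, 0.0134, 0.1231]
tool_rot: [-0.01, 0.705, 0.01, 0.709]
ft_force: [-2.9, 0.9, 17.6]
width: 0.668
t 7.90 pos [0.5102 0.0134 0.1231] w 0.668 F [-2.9  0.9 17.6] Mo [0.15 0.81 0.08] q [ 0.55  0.34 -0.75  2.    0.3   0.9  -0.32]
jaw yaw 1.6 tilt x [ 0.007 -0.    -1.   ]
shift tool cm [-1.19 -0.11 -0.11]
```

View pics/w2.png

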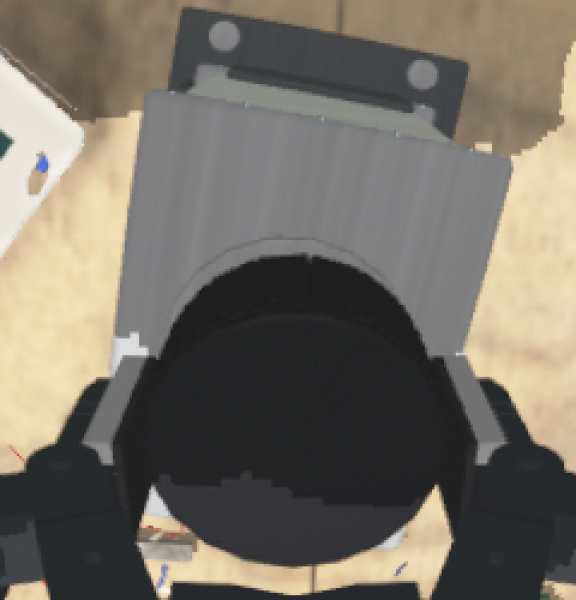

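The crop shows the cap held squarely between the pads, with its top disc at about (290,430). The raised bar can't be made out. The twist moment stayed near 0.1 Nm, so nothing was forced. A careful lift will show whether the cap is free.

```bash
python3 -m handwheel '[[[-0.2,0,0,0,0,0,-1],[-0.2,0,0,0,0,0,-1],[-0.2,0,0,0,0,0,-1],[-0.2,0,0,0,0,0,-1],[-0.2,0,0,0,0,0,-1],[-0.2,0,0,0,0,0,-1],[-0.2,0,0,0,0,0,-1],[-0.1,0,0,0,0,0,-1],[-0.1,0,0,0,0,0,-1],[0,0,0,0,0,0,-1]]]'; python3 -c "
from h import *
to([.509,.0123,.135])"; python3 -m handwheel '[[[-0.1,0,0,0,0,0,-1],[-0.1,0,0,0,0,0,-1],[-0.1,0,0,0,0,0,-1],[0,0,0,0,0,0,-1]]]'
```

```text
t: 8.78
ee_pos: [0.51, 0.0134, 0.1374]
tool_rot: [-0.01, 0.704, 0.01, 0.71]
ft_force: [0.5, 0.6, 7.0]
width: 0.662
t 8.78 pos [0.51   0.0134 0.1374] w 0.662 F [0.5 0.6 7. ] Mo [ 0.32 -0.2   0.02] q [ 0.56  0.32 -0.76  1.99  0.27  0.93 -0.3 ]
jaw yaw 1.6 tilt x [ 0.008  0.001 -1.   ]
shift tool cm [ 0.24 -0.11 -0.1 ]
t: 9.12
ee_pos: [0.509, 0.0128, 0.1395]
tool_rot: [-0.01, 0.705, 0.01, 0.709]
ft_force: [2.4, 1.0, 5.6]
width: 0.662
```

```bash
python3 -m handwheel '[[[-0.15,0,0,0,0,0,-1],[-0.15,0,0,0,0,0,-1],[-0.15,0,0,0,0,0,-1],[-0.15,0,0,0,0,0,-1],[0,0,0,0,0,0,-1]]]';python3 -m handwheel '[[[-0.15,0,0,0,0,0,-1],[-0.15,0,0,0,0,0,-1],[-0.15,0,0,0,0,0,-1],[-0.15,0,0,0,0,0,-1],[0,0,0,0,0,0,-1]]]'; python3 -c "
from h import *
to([.509,.0123,.135])"
```

```text
t: 9.53
ee_pos: [0.5073, 0.0121, 0.1439]
tool_rot: [-0.01, 0.706, 0.01, 0.708]
ft_force: [3.7, 1.7, 2.3]
width: 0.66
t: 9.95
ee_pos: [0.5041, 0.0112, 0.1484]
tool_rot: [-0.01, 0.709, 0.009, 0.705]
ft_force: [-0.5, 0.1, 1.2]
width: 0.662
t 9.95 pos [0.5041 0.0112 0.1484] w 0.662 F [-0.5  0.1  1.2] Mo [ 0.08 -0.12  0.01] q [ 0.58  0.3  -0.76  1.99  0.25  0.96 -0.29]
jaw yaw 1.6 tilt x [-0.005 -0.001 -1.   ]
shift tool cm [1.34 0.1  0.51]
```

Free: the force has dropped to about 0. Lift clear.

```bash
python3 -m handwheel '[[[-0.5,0,0,0,0,0,-1],[-0.5,0,0,0,0,0,-1],[-1,0,0,0,0,0,-1],[-1,0,0,0,0,0,-1],[-2,0,0,0,0,0,-1],[-2,0,0,0,0,0,-1],[-2,0,0,0,0,0,-1],[-1,0,0,0,0,0,-1],[0,0,0,0,0,0,-1],[0,0,0,0,0,0,-1]]]'; python3 - <<'E'
from h import *
to([.425,.375,.2])
s,f=grab("side");cv2.imwrite("pics/s2.png",cv2.resize(f["pixels"][120:280,280:480],None,fx=3,fy=3,interpolation=3))
E
```

```text
t: 10.78
ee_pos: [0.5066, 0.0118, 0.2501]
tool_rot: [-0.01, 0.707, 0.009, 0.707]
ft_force: [0.0, 0.2, -1.6]
width: 0.664
t 10.78 pos [0.5066 0.0118 0.2501] w 0.664 F [ 0.   0.2 -1.6] Mo [-0.01  0.   -0.06] q [ 0.64  0.16 -0.8   1.88  0.13  1.14 -0.18]
jaw yaw 1.6 tilt x [ 0.001 -0.001 -1.   ]
shift tool cm [ 4.98 36.53 -7.17]
```

View pics/s2.png

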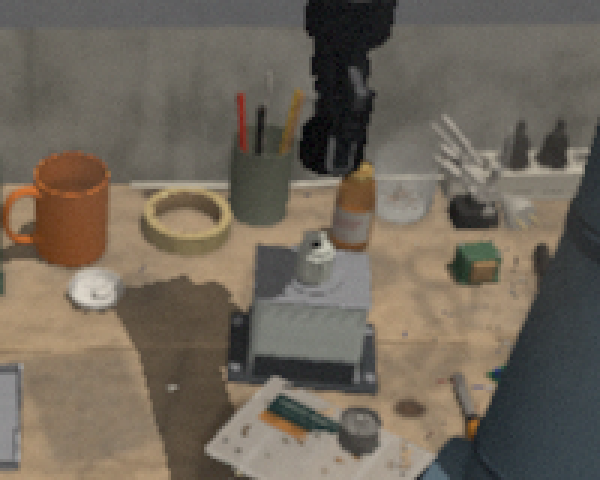

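The side crop shows the bare white neck at (317,258) and the cap in the gripper at (330,150), so the cap is off. The bottle, dish and transformer are where they were. Next I carry the cap over the tray.

```bash
python3 -m handwheel '[[[0,1.2,-0.2,0,0,0,-1],[0,2.4,-0.5,0,0,0,-1],[0,2.6,-0.5,0,0,0,-1],[0,2.6,-0.5,0,0,0,-1],[0,2.6,-0.5,0,0,0,-1],[0,2.6,-0.5,0,0,0,-1],[0,2.6,-0.5,0,0,0,-1],[0,2.6,-0.5,0,0,0,-1],[0,2.6,-0.5,0,0,0,-1],[0,2.6,-0.5,0,0,0,-1],[0,2.6,-0.5,0,0,0,-1],[0,2.6,-0.5,0,0,0,-1],[0,2.6,-0.5,0,0,0,-1],[0,2.6,-0.5,0,0,0,-1],[0,1.8,-0.4,0,0,0,-1],[0,0,0,0,0,0,-1],[0,0,0,0,0,0,-1]]]';python3 - <<'E'
from h import *
to([.424,.375,.06])
E
```

```text
t: 12.25
ee_pos: [0.4228, 0.3773, 0.2484]
tool_rot: [-0.012, 0.708, 0.011, 0.706]
ft_force: [-0.1, -0.2, -0.5]
width: 0.666
t 12.25 pos [0.4228 0.3773 0.2484] w 0.666 F [-0.1 -0.2 -0.5] Mo [-0.07 -0.04  0.04] q [ 0.    0.36 -0.97  1.75  0.31  1.2  -1.02]
jaw yaw 1.8 tilt x [-0.003 -0.001 -1.   ]
shift tool cm [18.83 -0.22  0.17]
```

Lower to 5 cm and check the cap in the wrist view against the tray.

```bash
python3 -m handwheel '[[[2,-0.2,0.2,0,0,0,-1],[2.5,0,0,0,0,0,-1],[2.5,0,0,0,0,0,-1],[2.5,0,0,0,0,0,-1],[2.5,0,0,0,0,0,-1],[2.5,0,0,0,0,0,-1],[2.5,0,0,0,0,0,-1],[1.8,0,0,0,0,0,-1],[1,0,0,0,0,0,-1],[0,0,0,0,0,0,-1],[0,0,0,0,0,0,-1]]]';python3 - <<'E'
from h import *
to([.424,.375,.009])
s,f=grab("wrist");cv2.imwrite("pics/w3.png",f["pixels"])
E
```

```text
t: 13.17
ee_pos: [0.4276, 0.3729, 0.0513]
tool_rot: [-0.01, 0.707, 0.009, 0.707]
ft_force: [0.1, 0.1, -1.0]
width: 0.663
t 13.17 pos [0.4276 0.3729 0.0513] w 0.663 F [ 0.1  0.1 -1. ] Mo [ 0.03 -0.03 -0.04] q [-0.14  0.61 -0.8   1.89  0.56  0.88 -1.19]
jaw yaw 1.5 tilt x [-0.001 -0.001 -1.   ]
shift tool cm [ 4.23  0.22 -0.35]
```

View pics/w3.png

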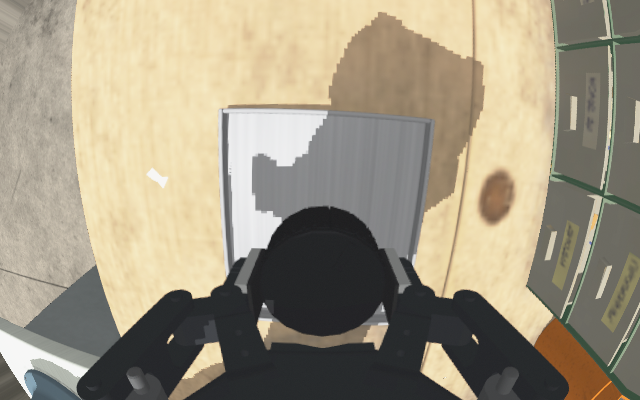

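The cap at (322,270) is centred between the tray's side walls at (225,190) and (425,190), and is level. Lower it slowly.

```bash
python3 -m handwheel '[[[0.8,0.2,-0.3,0,0,0,-1],[0.8,0,0,0,0,0,-1],[0.8,0,0,0,0,0,-1],[0.5,0,0,0,0,0,-1],[0.3,0,0,0,0,0,-1],[0.2,0,0,0,0,0,-1],[0,0,0,0,0,0,-1],[0,0,0,0,0,0,-1]]]';python3 - <<'E'
from h import *
to([.424,.375,.009])
E
```

```text
t: 13.88
ee_pos: [0.4243, 0.3759, 0.0176]
tool_rot: [-0.01, 0.707, 0.01, 0.707]
ft_force: [-0.9, -0.2, -0.4]
width: 0.664
t 13.88 pos [0.4243 0.3759 0.0176] w 0.664 F [-0.9 -0.2 -0.4] Mo [ 0.04  0.07 -0.03] q [-0.18  0.65 -0.76  1.9   0.61  0.83 -1.24]
jaw yaw 1.6 tilt x [-0.  0. -1.]
shift tool cm [ 0.86 -0.09 -0.04]
```

```bash
python3 -m handwheel '[[[0.2,0,0,0,0,0,-1],[0.2,0,0,0,0,0,-1],[0.1,0,0,0,0,0,-1],[0.1,0,0,0,0,0,-1],[0,0,0,0,0,0,-1],[0,0,0,0,0,0,-1]]]'; python3 -m handwheel '[[[0.1,0,0,0,0,0,-1],[0.1,0,0,0,0,0,-1],[0,0,0,0,0,0,-1],[0,0,0,0,0,0,-1]]]'
```

```text
t: 14.38
ee_pos: [0.4243, 0.3758, 0.0115]
tool_rot: [-0.01, 0.707, 0.01, 0.707]
ft_force: [-0.7, -0.4, -0.5]
width: 0.662
t: 14.72
ee_pos: [0.4243, 0.3757, 0.0095]
tool_rot: [-0.01, 0.707, 0.01, 0.707]
ft_force: [-0.7, -0.9, -0.6]
width: 0.657
```

```bash
python3 -m handwheel '[[[0.1,0,0,0,0,0,-1],[0.1,0,0,0,0,0,-1],[0,0,0,0,0,0,-1],[0,0,0,0,0,0,-1]]]'; python3 -m handwheel '[[[0.1,0,0,0,0,0,-1],[0,0,0,0,0,0,-1],[0,0,0,0,0,0,-1]]]'
```

```text
t: 15.05
ee_pos: [0.4244, 0.3759, 0.0089]
tool_rot: [-0.01, 0.707, 0.009, 0.707]
ft_force: [-2.3, -2.5, 7.7]
width: 0.666
t: 15.3
ee_pos: [0.4245, 0.3759, 0.0089]
tool_rot: [-0.011, 0.707, 0.009, 0.707]
ft_force: [-3.2, -5.3, 13.6]
width: 0.662
```

Contact with the floor. I ease off, open a little, then rise straight up.

```bash
python3 -m handwheel '[[[-0.15,0,0,0,0,0,-1],[0,0,0,0,0,0,0.4],[0,0,0,0,0,0,0.5],[0,0,0,0,0,0,0.55],[0,0,0,0,0,0,0.55],[0,0,0,0,0,0,0.55]]]'; python3 -m handwheel '[[[-0.3,0,0,0,0,0,0.55],[-0.5,0,0,0,0,0,0.55],[-0.7,0,0,0,0,0,0.55],[-1,0,0,0,0,0,0.55],[-2,0,0,0,0,0,0.55],[-2,0,0,0,0,0,0.55],[-2.5,0,0,0,0,0,0.55],[-2.5,0,0,0,0,0,0.55],[-2.5,0,0,0,0,0,0.55],[-2.5,0,0,0,0,0,0.55],[0,0,0,0,0,0,0.55],[0,0,0,0,0,0,0.55]]]';python3 - <<'E'
from h import *
to([.424,.375,.17])
s,f=grab("wrist");cv2.imwrite("pics/w4.png",f["pixels"])
np.savez("w4.npz",img=f["pixels"],Z=f["range_z"],T=f["T_tool_cam"],K=[f["fx"],f["fy"],f["cx"],f["cy"]],p=s["ee_pos"],q=s["tool_rot"])
E
sed 's/-.164)<.006/-.035)<.006/;s/-.508/-.424/;s/-.0135/-.375/' w.py|sed '/^n,l/d' >w4.py; python3 w4.py w4.npz
```

```text
t: 15.8
ee_pos: [0.4242, 0.3757, 0.0078]
tool_rot: [-0.01, 0.707, 0.01, 0.707]
ft_force: [-0.9, -0.5, -0.6]
width: 0.773
t: 16.8
ee_pos: [0.4253, 0.3772, 0.176]
tool_rot: [-0.009, 0.705, 0.011, 0.709]
ft_force: [0.1, 0.1, 0.4]
width: 0.772
t 16.80 pos [0.4253 0.3772 0.176 ] w 0.772 F [0.1 0.1 0.4] Mo [0.03 0.03 0.05] q [-0.04  0.44 -0.92  1.82  0.4   1.08 -1.08]
jaw yaw 1.6 tilt x [ 0.004  0.003 -1.   ]
shift tool cm [ 0.6  -0.21 -0.14]
2834 z 0.03568949132793714 circle ((0.42355331778526306, 0.37558645009994507), 0.029941951856017113) mean [0.42373661 0.37713158 0.03557496]
```

View pics/w4.png

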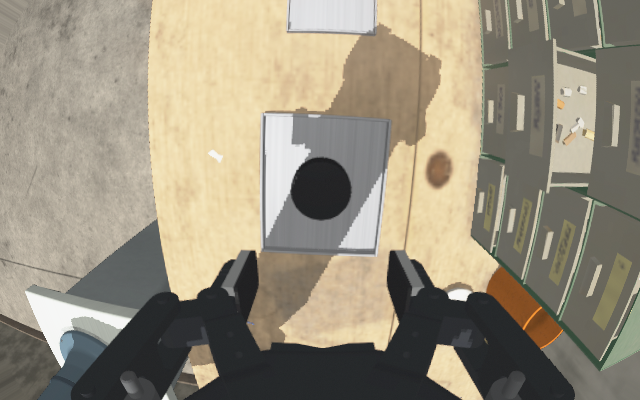

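The wrist view shows the cap upright at (321,188), in the middle of the larger tray. Its top is at z=0.0357 and its centre at (0.4236,0.3756), which puts it flat on the floor. The gripper is clear, so I hand in.

```bash
python3 -c "
from station import manip
print(manip.hand_in())"
```

```text
the job is handed in; nothing more can be done
None
```

The cap is off the can and standing top up in the larger tray, and I handed the job in at about t = 17 s; no verdict is reported.

- **Opening:** I gripped the cap near its top and pushed it down about 15 mm until it met the rigid stop. The force peaked at about 23 N downward, or about 25 N with the sideways part. That is slightly over the 16–22 N you advised but below the 36 N limit. I eased off to 16–18 N and turned it 72° anticlockwise; the twist reading stayed at or below 0.1 Nm.
- **Lifting:** The cap came free on the lift, and the side picture showed the bare neck with the bystanders where they had been.
- **Placing:** I lowered it slowly to the tray floor and pressed to 13.6 N before easing off and releasing. The last wrist view has the cap's centre about 2 mm from the tray's, its top at 35.7 mm (35 mm expected for the cap flat on the floor), and the gripper clear above it.

**Not confirmed:**
- The cap's own turn angle was not seen, because the raised bar on its top did not show in the images. I inferred it from the tool's turn and from the cap lifting off.
- Early in the lift the tool drifted about 6 mm sideways as the cap left the neck, from small sideways corrections that had built up. The sideways force stayed under 5 N.

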